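# Set the height nut of a microscope stage post

## Task

Slide the loose steel bearing ring over the top of the upright post so that it sits flat on the knurled height nut, and let it go. Then screw the nut down (clockwise seen from above) until it bottoms out on its stop, back it off a quarter turn, and finish while still gripping the nut there, with the ring resting on it. Leave the bottle, the slide box and the mouse where they are.

Things in the scene. Friction and masses are not known exactly. Their poses are not given: they have to be found in the camera images.
- stand: The stage post: a white fixed base plate 130 x 110 x 14 mm (x by y) with, at its centre, a dark round boss (34 mm dia., from 14 to 44 mm up; its top is the nut's stop) and above it an upright steel shaft 20 mm dia. with a tapered tip, ending 104 mm above the table. Origin: centre of the plate's underside on the table, z up along the shaft. Four black lines on the plate point away from the shaft, a long wide one along its +x and short ones along +y, -x, -y. Does not move.
- post_top (a point): Centre of the shaft's top end, 104 mm above the table. The last 6 mm taper from 20 mm to 11 mm dia.
- nut_grip (a point): The knurled aluminium height nut, a round disc 52 mm dia. and 24 mm high captive on the shaft. This point is on the nut's axis, 14 mm above its underside and 10 mm below its top face; about 58 mm above the table when bottomed. Grip it across its diameter from above, in any direction; the ring and the shaft then stand up between the fingers. Its x axis runs towards a black mark on its top and knurled rim.
- nut_turn (a joint): Turn of the nut in rad: 0 = bottomed out on the boss (a hard stop; black mark over the long line of the plate), growing as it is unscrewed anticlockwise seen from above; starts between 2.3 and 3.7. A quarter turn off the stop (1.571) puts the black mark over the line along the stand's +y. Right-hand thread with 6 mm of rise per whole turn; turns stiffly with about 0.08 N m and stays where it is left.
- ring_mid (a point): Loose plain steel bearing ring standing flat on the table: outside 38 mm dia., bore 24 mm dia., 28 mm high, about 90 g. This point is on its axis half-way up (14 mm above its underside); z is the ring's axis. Seated on the nut, it is 24 mm above nut_grip.
- ring: The same ring; its origin is the centre of its underside.
- nut: The same nut; its origin is on its axis at its underside, 44 mm above the table when bottomed.
- dropper: Bystander: small amber dropper bottle, 38 mm dia., 85 mm tall, white cap. Origin: centre of its underside. It and the ring stand on opposite sides of the post, either way round.
- slidebox: Bystander: flat grey slide box 87 x 172 x 34 mm (x by y by z) lying beyond the post. Origin: centre of its underside.
- mouse: Bystander: black computer mouse 105 x 60 x 32 mm. Origin: centre of its underside.
Not all that is in view belongs to the job. Leave any orange look-alike of the ring alone.

How it is judged:
On the way, in this order (a step that is already met when the one before it is completed fails the run):
1. the ring is over the shaft, sitting flat on the nut, and released (horizontal distance between ring_mid and post_top below 0.005 m and z of ring_mid in the frame of nut_grip between 0.021 and 0.027 m and angle between ring_mid's own z axis and vertical below 0.12 rad and contact force between the fingers and ring below 0.3 N), for 0.2 s.
2. the nut is bottomed out with the ring on it (horizontal distance between ring_mid and post_top below 0.005 m and z of ring_mid in the frame of nut_grip between 0.021 and 0.027 m and angle between ring_mid's own z axis and vertical below 0.12 rad and value of joint nut_turn below 0.08 rad), for 0.2 s.
At the end, for the whole second after the job is handed in: The fingers grip the nut (over 2 N) and not the ring; the nut is still, 1.27 to 1.87 rad (a quarter turn, give or take 17 degrees) off its stop; the ring is on the shaft (axis within 5 mm), sitting on the nut (within 3 mm) and level within 0.12 rad (all of step 1 and value of joint nut_turn between 1.27 and 1.87 rad and velocity of joint nut_turn between -0.05 and 0.05 rad/s and contact force between the fingers and nut above 2 N); the arm keeps its last pose, push and grip.
It fails at once if a bystander is disturbed (moved over 30 mm) (distance of any of dropper, slidebox, mouse from where it was at the start of the episode above 0.03 m).
It also fails if it takes over 72 s, if anything falls off the work surface, if the arm or the gripper's body presses on something with over 40 N, if the wrist force passes 120 N, or if a joint passes its speed limit or range.

## Robot

A 6-joint arm with a two-finger parallel gripper is mounted at the origin on the work surface. World frame = base frame: x ahead of the robot, y to its left, z up, the work surface at z = 0. Lengths are in m, angles in rad, forces in N, time in s.
With the tool pointing down it reaches from about 0.275 to 0.825 m from the base axis. Payload 5.2 kg.
Tool frame: the origin (TCP) lies on the centre line of the jaws, within the pads' length; the fingertips stand 14 mm ahead of it and the grasp point (between the pads) lies 5 mm behind it (finger_overhang is the distance from the TCP to the fingertips, in m); z points along the fingers, y is the direction in which the jaws open and shut (so a half turn about z gives the same grasp; the last joint's range is limited). The gripper opens to 93 mm and grips with 3 to 60 N. Pads are 15 mm wide; open, the fingers measure 128 mm over their backs; the gripper's body (75 mm by 188 mm) begins 65 mm behind the grasp point.
Start: joints at [1.083, 0.259, 1.535, -0, 1.348, -0.203], TCP at [0.155, 0.528, 0.233] pointing down, gripper open.
Joint ranges: [-3.14, 3.14], [-0.91, 2.08], [0.19, 2.58], [-1.22, 4.36], [0.22, 2.71], [-3.12, 3.12]. Speed limits (rad/s): [2.57, 2.57, 3.14, 3.14, 3.14, 3.14].

## Interface

Orientations are given as a unit quaternion [w, x, y, z].
In Python, from station import sense, capture, sign_off, finger_overhang gives the robot as it stands.
- The arm moves only by the shell command python3 -m creep 'ROWS' [FORCE]. ROWS is a JSON object of lists of equal length, an entry for each row: "translation": the shift along the tool's x, y, z in cm, a list of three; "angular": the turn, a rotation vector about the tool's x, y, z in units of 5 degrees (1.0 is 5 degrees), a list of three; "hand": the closure, from 0 (fully open) to 1 (shut). In form: {"translation": [[tx, ty, tz], ...], "angular": [[ax, ay, az], ...], "hand": [hand, ...]}. A call has 1 to 5 rows; each row shifts and turns the commanded pose from where the row before left it, along the tool's axes as they then stand; what a row does not reach is not made up. A row lasts 1/10 s, in which the tool goes at most 50 mm and 8.59 degrees, less where a joint would pass 70% of its speed; a pose out of reach is approached as far as the arm can. A call with a gripper value outside its range is refused whole. The fingers move at their own pace and stop on an object; FORCE is the grip in N (left out, the last holds). Time passes only in rows, so rows that do not move let the fingers close. It gives the time, the measured TCP pose, the force and the opening at its end, in the units of the state.
- sense(): the state, without advancing time (a new reading comes with each control period).
- capture(name): name is "side" or "top" or "wrist"; returns a dict with "color" (480x640x3 uint8, red, green, blue), "fx", "fy", "cx", "cy" (pixels), "position" and "orientation" of the camera in the world; the wrist camera has in their place "mount" (4x4, takes a point from camera to tool coordinates, whose origin is the TCP and whose axes are the flange's). Camera axes: x right, y down, z forward; pixel columns grow to the right and rows downward; lengths in m; the calibration is good to about 2 mm. The wrist camera is an equidistant fisheye: a pixel r from the principal point sees the ray r / f radians off the axis. A picture is of the moment at which its call begins: read the wrist's pose just before it. There is no depth.
- sign_off(): hands the job in, once; it reports no verdict.
The state is a dict: "time_s": time; "joints": joint angles; "joint_vel": joint speeds; "joint_efforts": joint torques, N m; "tool_pos": TCP position; "tool_rot": TCP orientation; "force": force on the tool from outside, world axes, zero at the start; "wrist_torque": the same for the moment, N m; "gripper_width": finger opening in m.
Only numpy, scipy, OpenCV 4.12 (cv2) and the standard library are available. Lean on these libraries where they do the work, as an engineer would, in place of code of your own. Each camera call takes 0.05 s, during which the arm holds its last target.

## Working session

There is one attempt and no reset: what is moved stays moved. The work goes in short steps, Python scripts to look and compute and a shell command to move; the robot and the scene stay as the last step left them, time stands still between calls to the robot, and variables do not carry over. Pictures are saved under pics/ and viewed, and the job is handed in when it is done.

```bash
ls; mkdir -p pics
python3 - <<'E'
from station import *
import cv2
print(sense(), finger_overhang)
for n in ("side","top","wrist"):
    c=capture(n); cv2.imwrite(f"pics/{n}0.png",c["color"][:,:,::-1])
    print(n,{k:v for k,v in c.items() if k!="color"})
E
```

```text
pics
{'time_s': 0.0, 'joints': array([ 1.08319602e+00,  2.59326645e-01,  1.53606825e+00, -1.89965114e-05,
        1.34798382e+00, -2.02800751e-01]), 'joint_vel': array([ 0.00063243,  0.00043557,  0.00050786, -0.00066604, -0.00256742,
       -0.00143522]), 'joint_efforts': array([-1.14336963e-03, -4.37309968e+01, -2.84000266e+01,  7.15980702e-02,
        4.16162505e-02, -1.63199597e-04]), 'tool_pos': array([0.15426964, 0.5273867 , 0.23183243]), 'tool_rot': array([-2.93473678e-04,  1.41916868e-01,  9.89878177e-01, -8.43483665e-04]), 'force': array([-1.40787582,  0.25351029,  0.11153144]), 'wrist_torque': array([-0.01349479,  0.003716  , -0.01730264]), 'gripper_width': 0.0929900432856043} 0.014
side {'fx': 515.3053122131231, 'fy': 515.3053122131231, 'cx': 324.1212736458132, 'cy': 239.66637744943722, 'position': array([0.32481586, 0.79047725, 0.63300179]), 'orientation': array([ 0.07096017, -0.11191777,  0.86766985, -0.47915352])}
top {'fx': 569.0611775033694, 'fy': 569.0611775033694, 'cx': 320.2290669311286, 'cy': 243.77295916302003, 'position': array([ 0.38871476, -0.06739616,  1.30701457]), 'orientation': array([ 0.04839664, -0.70016597,  0.7111184 , -0.04166527])}
wrist {'fx': 371.64829954431775, 'fy': 371.64829954431775, 'cx': 314.4147935464515, 'cy': 235.93167418643358, 'mount': array([[ 2.06462154e-04, -9.57379115e-01, -2.88834187e-01,
         8.12476843e-02],
       [ 9.99999737e-01, -3.03293886e-06,  7.24864927e-04,
         1.31540535e-04],
       [-6.94846559e-04, -2.88834260e-01,  9.57378863e-01,
        -1.53194872e-01],
       [ 0.00000000e+00,  0.00000000e+00,  0.00000000e+00,
         1.00000000e+00]])}
```

View pics/side0.png

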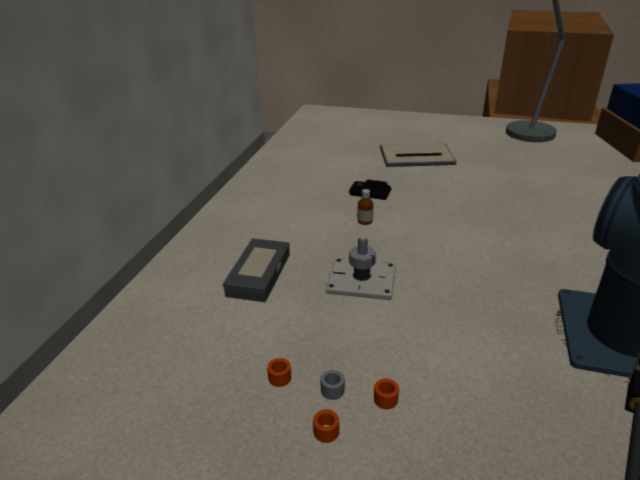

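View pics/top0.png

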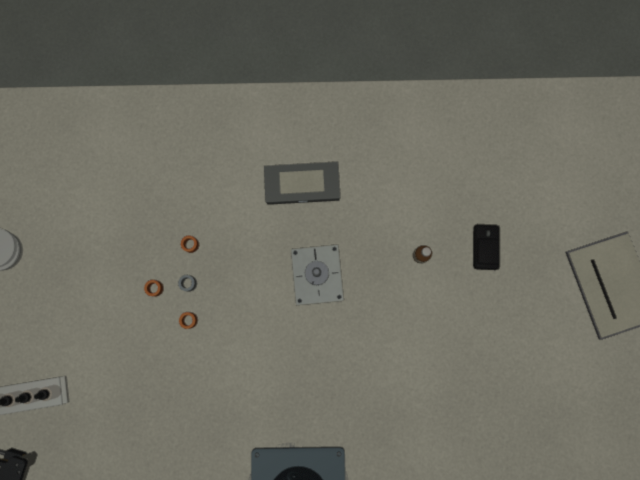

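View pics/wrist0.png

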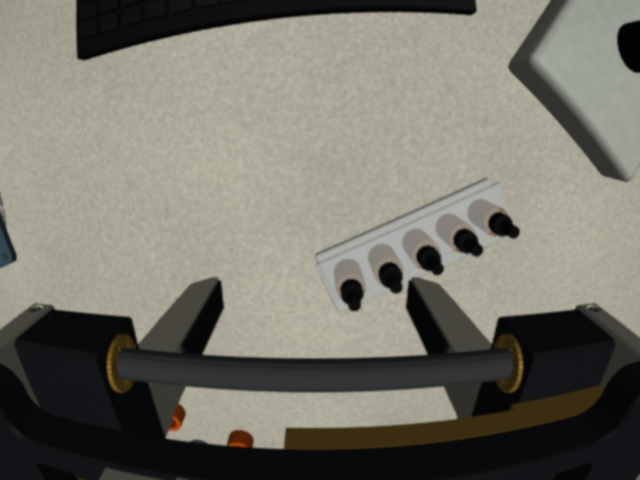

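Top view: steel ring at about (187,283) among three orange ones, post at (317,271), and bottle at (423,254). Side view: ring at (333,384), post at (362,262). Now I'll zoom in and measure.

```bash
cat > h.py <<'E'
import numpy as np, cv2
from scipy.spatial.transform import Rotation as R
from station import *
def rot(q): return R.from_quat([q[1],q[2],q[3],q[0]])
def ray(c,u,v):
    d=rot(c["orientation"]).apply([(u-c["cx"])/c["fx"],(v-c["cy"])/c["fy"],1]); return np.array(c["position"]),d
def onplane(c,u,v,z):
    o,d=ray(c,u,v); return o+d*(z-o[2])/d[2]
def proj(c,p):
    q=rot(c["orientation"]).inv().apply(np.array(p)-c["position"]); return c["cx"]+c["fx"]*q[0]/q[2],c["cy"]+c["fy"]*q[1]/q[2]
def wproj(c,s,p):
    M=c["mount"]; t=rot(s["tool_rot"]).inv().apply(np.array(p)-s["tool_pos"])
    q=M[:3,:3].T@(t-M[:3,3]); th=np.arctan2(np.hypot(q[0],q[1]),q[2]); a=np.arctan2(q[1],q[0])
    return c["cx"]+c["fx"]*th*np.cos(a), c["cy"]+c["fy"]*th*np.sin(a)
def wplane(c,s,u,v,z):
    M=c["mount"]; x=(u-c["cx"])/c["fx"]; y=(v-c["cy"])/c["fy"]; th=np.hypot(x,y); k=np.sin(th)/max(th,1e-9)
    d=rot(s["tool_rot"]).apply(M[:3,:3]@[x*k,y*k,np.cos(th)]); o=rot(s["tool_rot"]).apply(M[:3,3])+s["tool_pos"]
    return o+d*(z-o[2])/d[2]
def crop(c,u,v,w,h,k,name):
    im=c["color"][v-h:v+h,u-w:u+w,::-1]; im=cv2.resize(im,None,fx=k,fy=k,interpolation=cv2.INTER_CUBIC)
    im=cv2.convertScaleAbs(im,alpha=1.6); cv2.imwrite("pics/"+name,im)
E
python3 - <<'E'
from h import *
t=capture("top"); s=capture("side")
crop(t,187,283,50,50,6,"t_ring.png"); crop(t,317,271,40,40,7,"t_post.png"); crop(s,333,384,40,30,9,"s_ring.png")
crop(s,362,265,40,35,9,"s_post.png")
for n,u,v,z in [("ring",187,283,.028),("o1",190,244,.028),("o2",153,288,.028),("o3",188,320,.028),("post",317,271,.1),("plate",317,275,.014),("drop",426,252,.085)]:
    print(n,onplane(t,u,v,z).round(4))
st=sense(); print(rot(st["tool_rot"]).as_matrix().round(3))
E
```

```text
ring [0.4685 0.2449 0.028 ]
o1 [0.557  0.2394 0.028 ]
o2 [0.4585 0.3214 0.028 ]
o3 [0.3859 0.2414 0.028 ]
post [ 0.4853 -0.0493  0.1   ]
plate [ 0.483  -0.0479  0.014 ]
drop [ 0.5238 -0.2848  0.085 ]
[[-0.96   0.281 -0.   ]
 [ 0.281  0.96  -0.001]
 [ 0.    -0.001 -1.   ]]
```

Run:
```python
import cv2,numpy as np
I=[cv2.resize(cv2.imread("pics/"+n),(400,300)) for n in ("t_ring.png","t_post.png","s_ring.png","s_post.png")]
cv2.imwrite("pics/m1.png",np.vstack([np.hstack(I[:2]),np.hstack(I[2:])]))
```

```text
(no output)
```

View pics/m1.png

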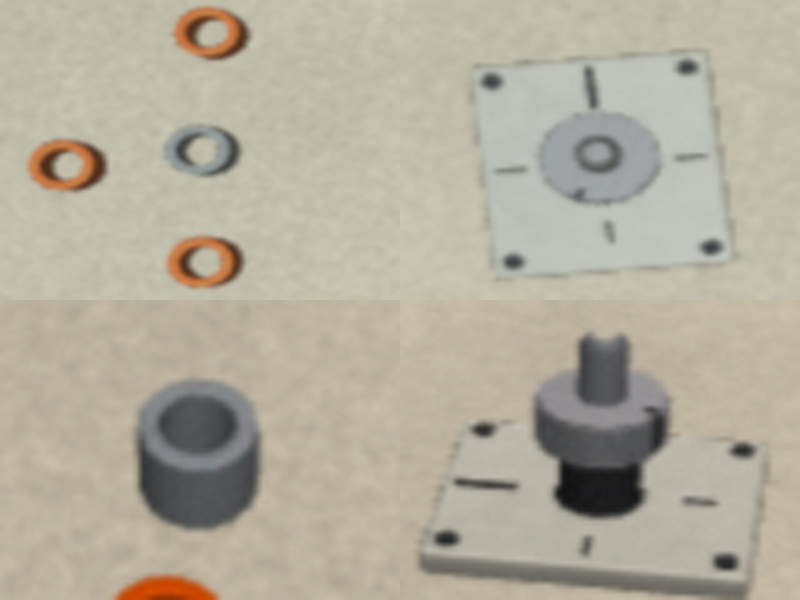

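Nut mark is about 150° anticlockwise of the long line. I'll turn to a diagonal (clear of the orange rings) and go above the ring.

```bash
python3 -m creep '{"translation":[[0,0,0],[0,0,0],[0,0,0],[0,0,0]],"angular":[[0,0,1.435],[0,0,1.435],[0,0,1.435],[0,0,1.435]],"hand":[0,0,0,0]}' 15
python3 -m creep '{"translation":[[-4,0.2,0],[-4,0.2,0],[-4,0.2,0],[-4,0.2,0],[-4,0.2,0]],"angular":[[0,0,0],[0,0,0],[0,0,0],[0,0,0],[0,0,0]],"hand":[0,0,0,0,0]}'
python3 -m creep '{"translation":[[-4,0.2,0],[-4,0.2,0],[-4,0.2,0],[-4,0.2,0],[-4,0.2,0]],"angular":[[0,0,0],[0,0,0],[0,0,0],[0,0,0],[0,0,0]],"hand":[0,0,0,0,0]}'
python3 -m creep '{"translation":[[0,0,0],[0,0,0]],"angular":[[0,0,0],[0,0,0]],"hand":[0,0]}'
python3 - <<'E'
from h import *
s=sense(); w=capture("wrist"); print(s["joints"].round(3),s["tool_pos"].round(4), rot(s["tool_rot"]).as_matrix().round(3),s["force"])
cv2.imwrite("pics/w1.png",cv2.convertScaleAbs(w["color"][:,:,::-1],alpha=1.3)); print(wproj(w,s,[.4685,.245,.028]))
E
```

```text
time_s: 0.65
tool_pos: [0.1545, 0.5277, 0.2325]
tool_rot: [-0.0, 0.385, 0.923, -0.0]
force: [0.4, -0.1, -0.3]
gripper_width: 0.093
time_s: 1.15
tool_pos: [0.3038, 0.3923, 0.2326]
tool_rot: [0.0, 0.383, 0.924, 0.0]
force: [-0.3, 1.2, -0.3]
gripper_width: 0.0926
time_s: 1.65
tool_pos: [0.4524, 0.2577, 0.2327]
tool_rot: [0.0, 0.383, 0.924, 0.0]
force: [0.5, 0.9, 0.0]
gripper_width: 0.093
time_s: 1.85
tool_pos: [0.4516, 0.2585, 0.2323]
tool_rot: [-0.001, 0.384, 0.923, -0.0]
force: [-0.8, -0.9, 0.5]
gripper_width: 0.0929
[ 0.305  0.206  1.605  0.     1.332 -0.478] [0.4516 0.2585 0.2323] [[-0.705  0.709 -0.001]
 [ 0.709  0.705  0.   ]
 [ 0.001 -0.001 -1.   ]] [-0.76149493 -0.93282322  0.49093456]
(np.float64(316.952518043199), np.float64(231.30544336192344))
```

View pics/w1.png

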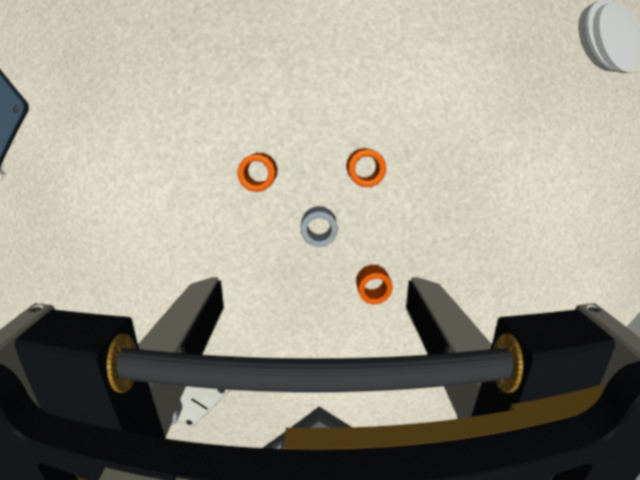

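Wrist view shows the steel ring at (319,228). Fitting its outline in all three views.

```bash
cat > ringm.py <<'E'
from h import *
def grey(im,u,v,r):
    a=cv2.GaussianBlur(im,(3,3),0).astype(int); m=(a[:,:,2]-a[:,:,0]>-2)
    n=np.zeros(m.shape,np.uint8); n[v-r:v+r,u-r:u+r]=m[v-r:v+r,u-r:u+r]*255
    c,_=cv2.findContours(n,cv2.RETR_CCOMP,cv2.CHAIN_APPROX_NONE)
    return sorted(c,key=cv2.contourArea)[::-1]
E
python3 - <<'E'
from ringm import *
s=sense(); w=capture("wrist"); t=capture("top"); d=capture("side")
for n,c,u,v,r in (("w",w,319,228,35),("t",t,187,283,18),("s",d,333,384,22)):
    for k in grey(c["color"],u,v,r)[:2]:
        x,y,W,H=cv2.boundingRect(k); print(n,cv2.contourArea(k),x,y,W,H, cv2.fitEllipse(k) if len(k)>5 else "")
# edge projections predicted
th=np.linspace(0,2*np.pi,73)
def sil(f,x,y):
    P=np.array([f([x+.019*np.cos(a),y+.019*np.sin(a),z]) for a in th for z in (0,.028)])
    return P.min(0).round(1),P.max(0).round(1)
for n,f in (("w",lambda p:wproj(w,s,p)),("t",lambda p:proj(t,p)),("s",lambda p:proj(d,p))): print(n,sil(f,.4685,.245))
E
```

```text
w 1066.0 301 208 36 40 ((318.6280212402344, 227.6876678466797), (35.285396575927734, 38.545799255371094), 178.48934936523438)
w 336.5 307 217 24 20 ((318.5317077636719, 226.73980712890625), (18.60783576965332, 23.180347442626953), 88.03047943115234)
t 178.5 179 275 16 16 ((186.59519958496094, 282.7804260253906), (14.55128002166748, 15.756902694702148), 83.68744659423828)
t 94.5 181 277 12 13 ((186.7349090576172, 282.84918212890625), (10.331135749816895, 11.913043022155762), 21.885177612304688)
s 505.0 321 371 23 28 ((332.1306457519531, 384.1700439453125), (22.848915100097656, 28.3919677734375), 178.76104736328125)
w (array([298. , 207.7]), array([335.9, 250.2]))
t (array([178.5, 274.6]), array([198.1, 292. ]))
s (array([320.9, 368. ]), array([345.4, 399.2]))
```

```bash
python3 -m creep '{"translation":[[-2.05,0.43,2],[0,0,3],[0,0,3],[0,0,3],[0,0,0]],"angular":[[0,0,0],[0,0,0],[0,0,0],[0,0,0],[0,0,0]],"hand":[0.2,0.2,0.2,0.2,0.2]}'
python3 -m creep '{"translation":[[0,0,0],[0,0,0]],"angular":[[0,0,0],[0,0,0]],"hand":[0.2,0.2]}'
python3 - <<'E'
from ringm import *
s=sense(); w=capture("wrist"); print(s["tool_pos"].round(4), rot(s["tool_rot"]).as_matrix().round(4)[:,1],s["gripper_width"])
cv2.imwrite("pics/w2.png",cv2.convertScaleAbs(w["color"][:,:,::-1],alpha=1.3))
u,v=wproj(w,s,[.4691,.247,.028]);print(u,v)
th=np.linspace(0,2*np.pi,73)
P=np.array([wproj(w,s,[.4691+.019*np.cos(a),.247+.019*np.sin(a),z]) for a in th for z in (0,.028)]);print(P.min(0),P.max(0))
for k in grey(w["color"],int(u),int(v),45)[:2]: print(cv2.contourArea(k),cv2.boundingRect(k))
E
```

```text
time_s: 2.55
tool_pos: [0.4653, 0.2477, 0.1191]
tool_rot: [-0.003, 0.382, 0.924, -0.002]
force: [-0.1, 0.7, -1.1]
gripper_width: 0.0745
time_s: 2.75
tool_pos: [0.4699, 0.2484, 0.1245]
tool_rot: [0.001, 0.382, 0.924, 0.001]
force: [0.6, 0.9, 1.2]
gripper_width: 0.0741
[0.4699 0.2484 0.1245] [0.7066 0.7076 0.0027] 0.07414143022826904
311.8653249843873 244.51252396768564
[285.03474569 209.48484153] [338.70879601 269.45213448]
2189.5 (287, 211, 51, 56)
578.0 (296, 225, 33, 25)
```

View pics/w2.png

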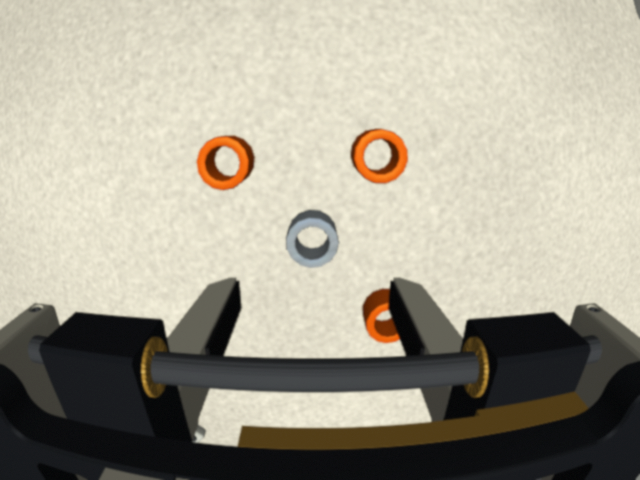

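```bash
python3 -m creep '{"translation":[[0,-0.1,2.5],[0,0,2.5],[0,0,2],[0,0,1.5],[0,0,1]],"angular":[[0,0,0],[0,0,0],[0,0,0],[0,0,0],[0,0,0]],"hand":[0.2,0.2,0.2,0.2,0.2]}'
python3 -m creep '{"translation":[[0,0,0.5],[0,0,0.4],[0,0,0],[0,0,0]],"angular":[[0,0,0],[0,0,0],[0,0,0],[0,0,0]],"hand":[0.2,0.2,0.2,0.2]}'
python3 -m creep '{"translation":[[0,0,0],[0,0,0],[0,0,0],[0,0,0],[0,0,0]],"angular":[[0,0,0],[0,0,0],[0,0,0],[0,0,0],[0,0,0]],"hand":[0.8,0.8,0.8,0.8,0.8]}' 20
python3 -m creep '{"translation":[[0,0,0],[0,0,0],[0,0,0]],"angular":[[0,0,0],[0,0,0],[0,0,0]],"hand":[0.8,0.8,0.8]}'
python3 -m creep '{"translation":[[0,0,-2],[0,0,-3],[0,0,-3],[0,0,-3],[0,0,-2]],"angular":[[0,0,0],[0,0,0],[0,0,0],[0,0,0],[0,0,0]],"hand":[0.8,0.8,0.8,0.8,0.8]}'
python3 - <<'E'
from ringm import *
s=sense(); w=capture("wrist"); t=capture("top");d=capture("side"); print(s["tool_pos"].round(4),s["joints"].round(3))
cv2.imwrite("pics/w3.png",cv2.convertScaleAbs(w["color"][:,:,::-1],alpha=1.3))
crop(d,333,340,80,60,5,"s3.png")
E
```

```text
time_s: 3.3
tool_pos: [0.4688, 0.2472, 0.0279]
tool_rot: [0.001, 0.383, 0.924, 0.0]
force: [-0.3, -1.0, 0.1]
gripper_width: 0.0745
time_s: 3.7
tool_pos: [0.4687, 0.247, 0.0193]
tool_rot: [0.0, 0.383, 0.924, 0.0]
force: [0.5, 0.3, 0.7]
gripper_width: 0.0746
time_s: 4.2
tool_pos: [0.4683, 0.2469, 0.0187]
tool_rot: [0.0, 0.383, 0.924, 0.0]
force: [-0.8, -0.7, -0.4]
gripper_width: 0.0392
time_s: 4.5
tool_pos: [0.4683, 0.2469, 0.0187]
tool_rot: [0.0, 0.383, 0.924, 0.0]
force: [-0.6, -0.0, 0.7]
gripper_width: 0.0386
time_s: 5.0
tool_pos: [0.4688, 0.2471, 0.1507]
tool_rot: [0.001, 0.383, 0.924, 0.001]
force: [-0.3, 0.5, -1.4]
gripper_width: 0.0385
[0.4688 0.2471 0.1507] [ 0.274  0.292  1.702 -0.     1.145 -0.511]
```

View pics/w3.png

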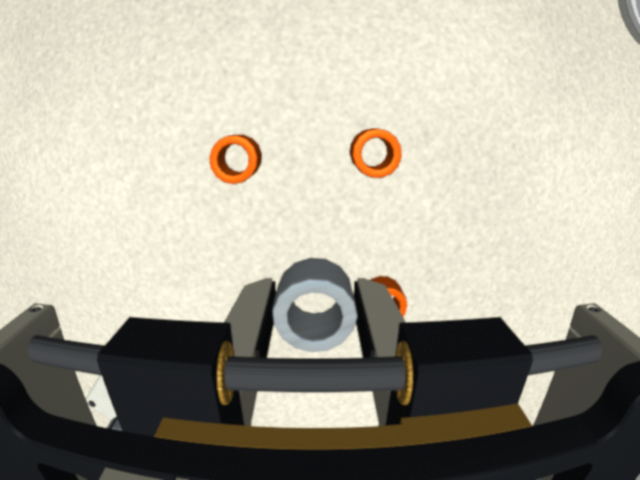

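View pics/s3.png

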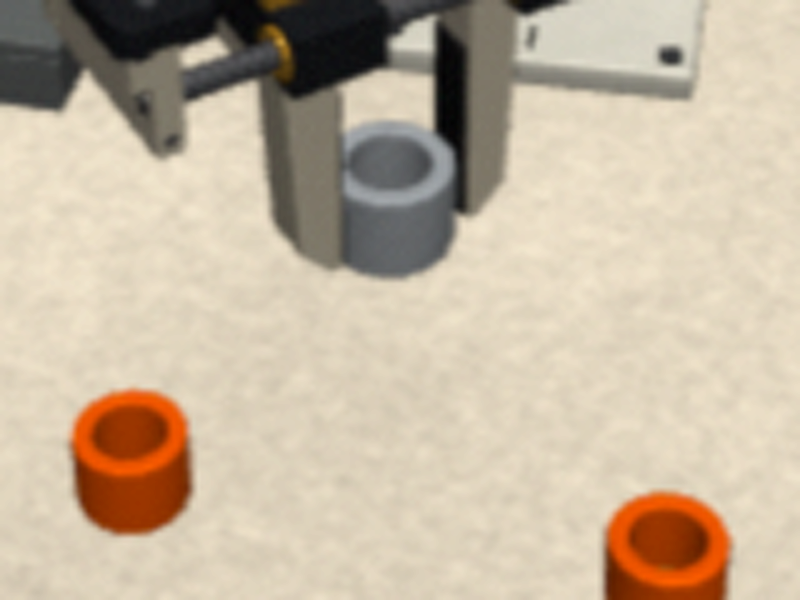

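Ring is held upright (wrist: between pads at (315,305)). Now lift and carry to beyond the post so that the post is in the wrist view.

```bash
python3 -m creep '{"translation":[[0,0,-2],[0,0,-3],[-1.5,-1,0],[-3,-2,0],[-3.5,-2.4,0]],"angular":[[0,0,0],[0,0,0],[0,0,0],[0,0,0],[0,0,0]],"hand":[0.8,0.8,0.8,0.8,0.8]}'
python3 -m creep '{"translation":[[-3.5,-2.4,0],[-3.5,-2.4,0],[-3.5,-2.4,0],[-3.5,-2.4,0],[-3.5,-2.4,0]],"angular":[[0,0,0],[0,0,0],[0,0,0],[0,0,0],[0,0,0]],"hand":[0.8,0.8,0.8,0.8,0.8]}'
python3 -m creep '{"translation":[[-2.3,-1.5,0],[-1.3,-0.9,0],[0,0,0],[0,0,0],[0,0,0]],"angular":[[0,0,0],[0,0,0],[0,0,0],[0,0,0],[0,0,0]],"hand":[0.8,0.8,0.8,0.8,0.8]}'
python3 - <<'E'
from ringm import *
s=sense(); w=capture("wrist"); t=capture("top");d=capture("side"); print(s["tool_pos"].round(4),s["joints"].round(3),s["gripper_width"])
import pickle; pickle.dump((s,w,t,d),open("p4.pkl","wb"))
cv2.imwrite("pics/w4.png",cv2.convertScaleAbs(w["color"][:,:,::-1],alpha=1.3))
crop(d,362,265,80,60,5,"s4.png")
E
```

```text
time_s: 5.65
tool_pos: [0.4856, 0.152, 0.1967]
tool_rot: [-0.001, 0.382, 0.924, -0.001]
force: [1.1, 0.6, -1.3]
gripper_width: 0.0382
time_s: 6.15
tool_pos: [0.5245, -0.0579, 0.1964]
tool_rot: [-0.002, 0.383, 0.924, -0.0]
force: [1.1, -0.1, -0.6]
gripper_width: 0.0383
time_s: 6.65
tool_pos: [0.5334, -0.0973, 0.1982]
tool_rot: [-0.001, 0.382, 0.924, 0.0]
force: [0.8, -1.4, -1.4]
gripper_width: 0.0384
[ 0.5334 -0.0973  0.1982] [-3.860e-01  2.710e-01  1.605e+00  1.000e-03  1.267e+00 -1.173e+00] 0.038350510878878474
```

View pics/w4.png

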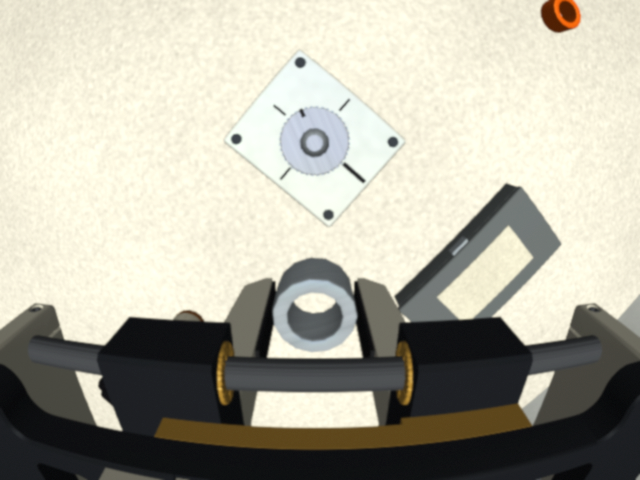

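View pics/s4.png

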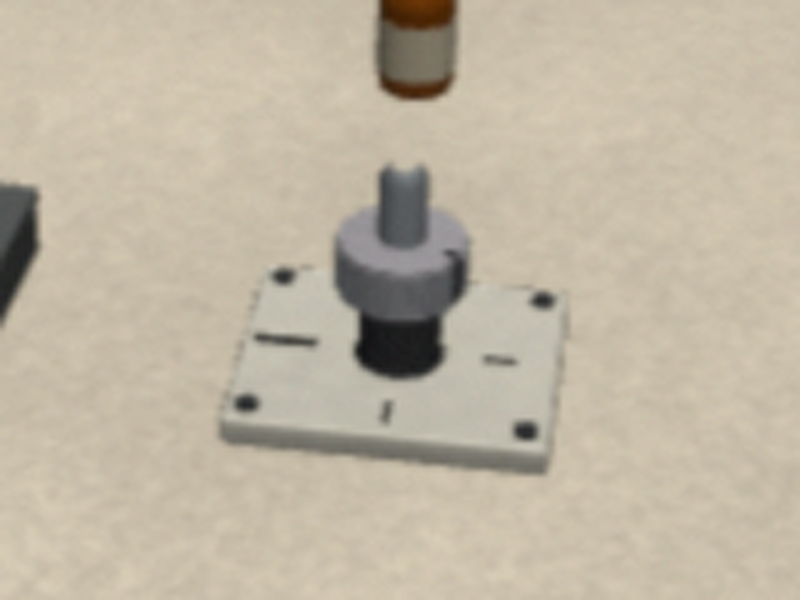

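Wrist view: shaft tip at about (314,141), nut mark at (303,112), and the long line at (354,172). Measuring from the dots, nut rim and tip.

Run:
```python
from ringm import *
import pickle; s,w,t,d=pickle.load(open("p4.pkl","rb"))
im=cv2.resize(w["color"][45:235,215:415,::-1],None,fx=3.1,fy=3.1,interpolation=cv2.INTER_CUBIC); cv2.imwrite("pics/w4z.png",cv2.convertScaleAbs(im,alpha=1.1))
g=cv2.cvtColor(w["color"],cv2.COLOR_RGB2GRAY)
# dots
m=(g<90).astype(np.uint8); n,l,st,c=cv2.connectedComponentsWithStats(m)
D=[]
for i in range(1,n):
    x,y=c[i]
    if 215<x<415 and 45<y<235 and st[i,4]>5: print(st[i],c[i].round(1),wplane(w,s,x,y,.014).round(4))
a=w["color"].astype(int); hsv=cv2.cvtColor(w["color"],cv2.COLOR_RGB2HSV)
for p in [(300,141),(314,141),(340,120),(260,130),(290,150)]: print(p,w["color"][p[1],p[0]],hsv[p[1],p[0]])
```

```text
[296  58   9   9  67] [299.9  62. ] [ 0.4243 -0.0065  0.014 ]
[300 110   5   7  22] [301.9 112.9] [ 0.4587 -0.0384  0.014 ]
[301 133  27  23 202] [314.2 146.7] [ 0.4882 -0.0523  0.014 ]
[232 135   9   8  61] [236.  138.6] [ 0.4317 -0.0967  0.014 ]
[388 138   9   8  62] [392.4 141.5] [0.5343 0.0023 0.014 ]
[344 164  21  18  77] [354.  172.7] [ 0.5306 -0.0433  0.014 ]
[324 211   9   8  61] [328.  214.4] [ 0.5419 -0.0877  0.014 ]
(300, 141) [ 98 104 111] [106  30 111]
(314, 141) [156 163 175] [109  28 175]
(340, 120) [145 151 159] [107  22 159]
(260, 130) [192 199 192] [ 60   9 199]
(290, 150) [157 163 175] [110  26 175]
```

View pics/w4z.png

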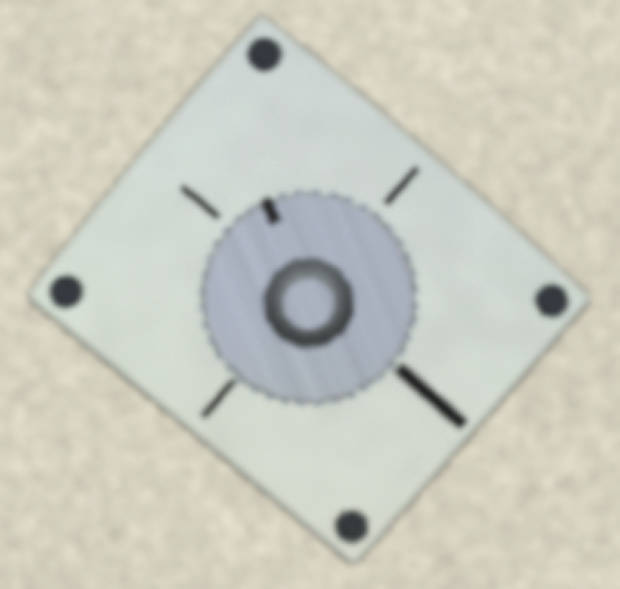

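Run:
```python
from ringm import *
import pickle; s,w,t,d=pickle.load(open("p4.pkl","rb"))
print("tip",wplane(w,s,314.35,142.3,.104),"nut",wplane(w,s,314.5,140.8,.0705))
nc=wplane(w,s,314.5,140.8,.0705);mk=wplane(w,s,302,112.9,.0705)
a=np.degrees(np.arctan2(mk[1]-nc[1],mk[0]-nc[0])); print("mark ang",a,"turn",np.radians(a-4.6))
# ring in gripper: outer circle of top face, in tool coords
k=grey(w["color"],315,305,60)
for c in k[:3]: print(cv2.contourArea(c),cv2.boundingRect(c))
im=cv2.resize(w["color"][245:365,225:405,::-1],None,fx=4,fy=4,interpolation=cv2.INTER_CUBIC); 
M=w["mount"]
def tp(p):
    q=M[:3,:3].T@(np.array(p)-M[:3,3]); th=np.arctan2(np.hypot(q[0],q[1]),q[2]); a=np.arctan2(q[1],q[0]); return w["cx"]+w["fx"]*th*np.cos(a), w["cy"]+w["fy"]*th*np.sin(a)
for r in (.019,.012):
    P=np.array([tp([r*np.cos(a),r*np.sin(a),-.0093]) for a in np.linspace(0,6.283,60)]); print(r,P.min(0),P.max(0))
    cv2.polylines(im,[((P-[225,245])*4).astype(np.int32)],True,(0,0,255),1)
cv2.imwrite("pics/w4r.png",im)
# top, side check of tip
for c,n in((t,"t"),(d,"s")): print(n,proj(c,[.483,-.0472,.104]))
crop(t,317,271,40,30,9,"t4.png")
```

```text
tip [ 0.48292588 -0.04696705  0.104     ] nut [ 0.48314882 -0.04700447  0.0705    ]
mark ang 158.80166268659073 turn 2.6913267259306934
9436.5 (255, 259, 120, 106)
1884.0 (264, 323, 102, 38)
742.0 (293, 291, 44, 24)
0.019 [271.69893973 278.8655889 ] [357.55025918 353.2341197 ]
0.012 [287.48390023 293.82338936] [341.77208496 340.7974175 ]
t (np.float64(315.9905397221543), np.float64(271.92623724750564))
s (np.float64(362.97384900376676), np.float64(237.73389518042194))
```

View pics/w4r.png

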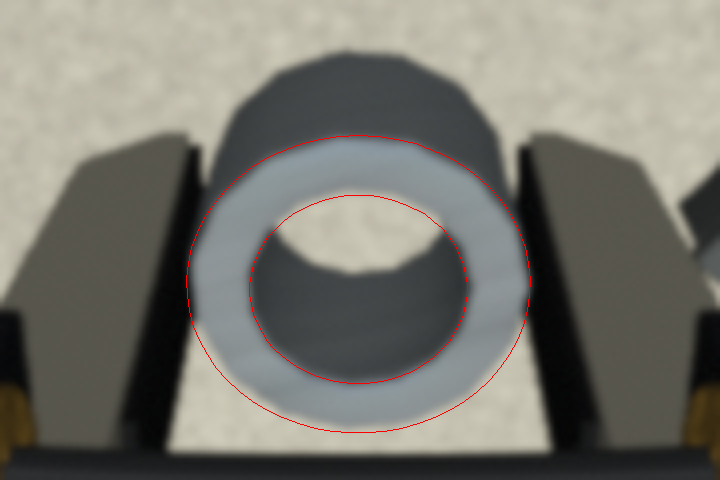

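Ring is centred in the jaws and the post is at (0.483,-0.047), 7.1 cm along tool +x; nut_turn ≈ 2.69. Moving over and lowering to just above the tip.

```bash
python3 -m creep '{"translation":[[1.5,0,0],[2.5,0,0],[2.12,0,0],[1,0,1],[0,0,2]],"angular":[[0,0,0],[0,0,0],[0,0,0],[0,0,0],[0,0,0]],"hand":[0.8,0.8,0.8,0.8,0.8]}'
python3 -m creep '{"translation":[[0,0,2],[0,0,1.5],[0,0,0.5],[0,0,0],[0,0,0]],"angular":[[0,0,0],[0,0,0],[0,0,0],[0,0,0],[0,0,0]],"hand":[0.8,0.8,0.8,0.8,0.8]}'
python3 - <<'E'
from h import *
P=[]
for i in range(6):
    s=sense(); w=capture("wrist"); P.append(s["tool_pos"])
d=capture("side"); t=capture("top")
print(np.mean(P,0).round(4),np.std(P,0).round(4))
im=w["color"][240:370,215:415,::-1]; cv2.imwrite("pics/w5.png",cv2.convertScaleAbs(cv2.resize(im,None,fx=4,fy=4,interpolation=cv2.INTER_CUBIC),alpha=1.3))
crop(d,362,240,50,40,8,"s5.png")
E
```

```text
time_s: 7.3
tool_pos: [0.4827, -0.0466, 0.17]
tool_rot: [0.001, 0.382, 0.924, 0.0]
force: [1.1, -0.0, -1.6]
gripper_width: 0.0381
time_s: 7.8
tool_pos: [0.4838, -0.0483, 0.1294]
tool_rot: [0.001, 0.383, 0.924, 0.0]
force: [-0.5, 0.3, -1.6]
gripper_width: 0.0385
[ 0.484  -0.0486  0.1295] [0.0001 0.0001 0.0001]
```

View pics/w5.png

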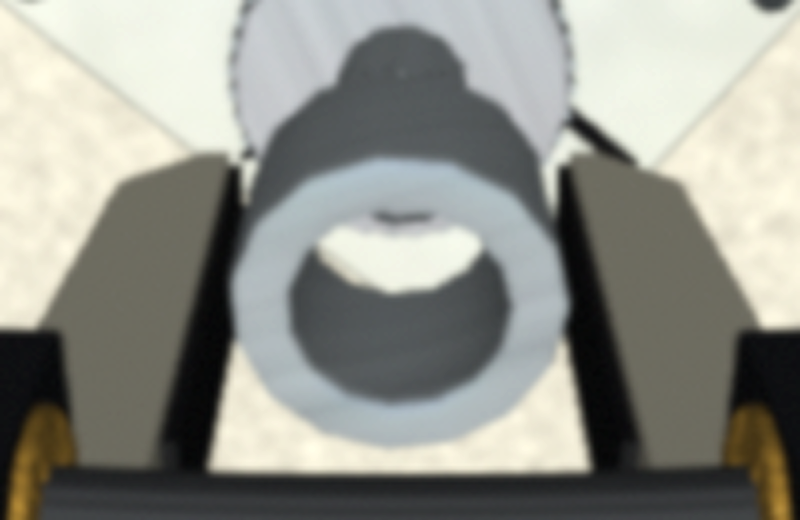

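View pics/s5.png

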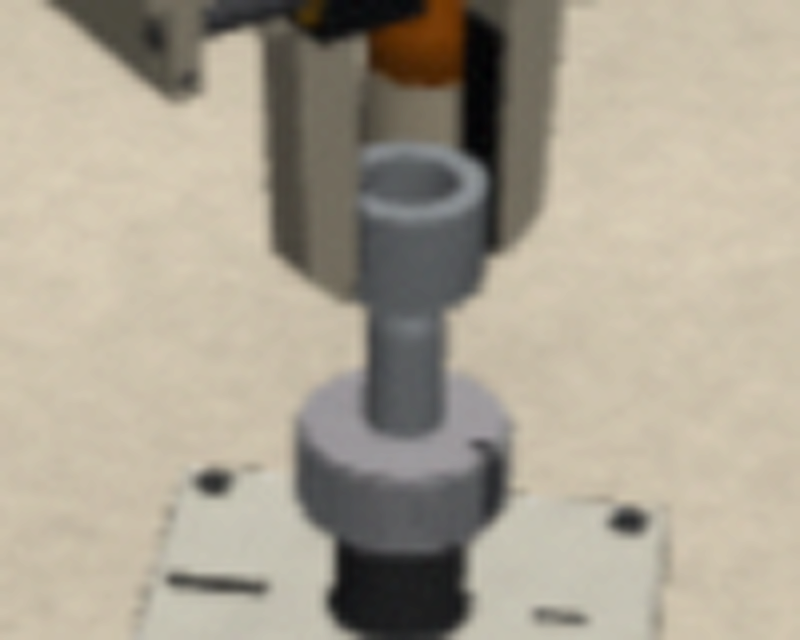

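Run:
```python
from h import *
d=capture("side"); g=cv2.cvtColor(d["color"],cv2.COLOR_RGB2GRAY).astype(float)
for v in (212,215,218,222,226,230,234,238,242,246,250,254,258,262,270): print(v,g[v,330:396].astype(int).tolist() if v in(222,226,234,242,250) else "")
ax=lambda z:proj(d,[.483,-.047,z])
for z in (.071,.083,.095,.104,.1108,.1388): print(z,np.round(ax(z),1), "R19 edges",(np.round(ax(z)[0],1)))
print(proj(d,[.473,-.047,.1]),proj(d,[.483,-.037,.1]))
```

```text
212 
215 
218 
222 [125, 125, 127, 128, 126, 126, 126, 123, 123, 123, 125, 125, 123, 121, 110, 79, 50, 43, 45, 51, 60, 67, 67, 67, 67, 67, 58, 46, 49, 52, 55, 55, 58, 56, 55, 53, 50, 46, 45, 63, 85, 87, 69, 32, 40, 62, 66, 68, 69, 74, 100, 122, 127, 125, 124, 123, 122, 122, 124, 124, 125, 126, 126, 126, 124, 126]
226 [125, 125, 124, 124, 123, 123, 123, 122, 122, 123, 125, 126, 124, 123, 119, 99, 55, 44, 44, 47, 57, 66, 66, 67, 69, 66, 63, 62, 79, 86, 85, 85, 84, 84, 84, 84, 88, 87, 83, 76, 64, 56, 40, 23, 42, 65, 67, 67, 70, 87, 113, 125, 128, 127, 127, 124, 124, 124, 125, 125, 126, 126, 127, 127, 126, 125]
230 
234 [122, 121, 123, 125, 124, 123, 123, 123, 122, 124, 124, 124, 123, 122, 122, 121, 119, 116, 110, 92, 71, 70, 67, 67, 66, 66, 56, 43, 50, 51, 53, 54, 55, 56, 56, 57, 56, 56, 53, 53, 50, 50, 71, 106, 121, 121, 122, 122, 121, 121, 122, 123, 125, 124, 124, 122, 122, 123, 124, 123, 122, 123, 124, 125, 125, 124]
238 
242 [123, 122, 122, 122, 121, 121, 122, 122, 121, 118, 121, 121, 123, 122, 120, 119, 117, 118, 118, 118, 118, 118, 117, 117, 118, 117, 116, 94, 49, 47, 54, 59, 62, 63, 62, 59, 55, 74, 105, 119, 120, 119, 120, 120, 118, 117, 117, 120, 119, 121, 120, 119, 119, 119, 118, 120, 121, 121, 122, 121, 121, 121, 121, 121, 122, 122]
246 
250 [119, 119, 119, 120, 119, 120, 121, 122, 122, 122, 122, 120, 120, 119, 119, 119, 120, 121, 119, 112, 100, 95, 94, 93, 94, 93, 87, 63, 44, 47, 53, 57, 57, 57, 58, 56, 53, 71, 94, 97, 97, 97, 98, 99, 105, 116, 119, 118, 119, 118, 117, 118, 119, 120, 122, 122, 123, 122, 121, 122, 121, 121, 122, 122, 122, 121]
254 
258 
262 
270 
0.071 [362.6 252. ] R19 edges 362.6
0.083 [362.7 246.9] R19 edges 362.7
0.095 [362.8 241.7] R19 edges 362.8
0.104 [363.  237.8] R19 edges 363.0
0.1108 [363.  234.8] R19 edges 363.0
0.1388 [363.4 222.3] R19 edges 363.4
(np.float64(367.96456871775007), np.float64(240.18318909925011)) (np.float64(361.86269035725627), np.float64(242.20528677761808))
```

Side view: shaft centre u≈362.2, ring centre u≈362.5; wrist view: shaft tip and ring share the centre line. Lowering.

```bash
python3 -m creep '{"translation":[[0,0,0.8],[0,0,0.8],[0,0,0.8],[0,0,0.6],[0,0,0.4]],"angular":[[0,0,0],[0,0,0],[0,0,0],[0,0,0],[0,0,0]],"hand":[0.8,0.8,0.8,0.8,0.8]}'
python3 -m creep '{"translation":[[0,0,0.3],[0,0,0],[0,0,0]],"angular":[[0,0,0],[0,0,0],[0,0,0]],"hand":[0.8,0.8,0.8]}'
python3 - <<'E'
from h import *
s=sense();w=capture("wrist");d=capture("side"); print(s["tool_pos"].round(4),s["force"].round(1))
im=w["color"][240:370,215:415,::-1]; cv2.imwrite("pics/w6.png",cv2.convertScaleAbs(cv2.resize(im,None,fx=3,fy=3,interpolation=cv2.INTER_CUBIC),alpha=1.3))
crop(d,362,250,50,40,8,"s6.png")
E
```

```text
time_s: 8.75
tool_pos: [0.4831, -0.0484, 0.0936]
tool_rot: [-0.001, 0.383, 0.924, -0.0]
force: [-0.0, 0.2, -0.6]
gripper_width: 0.0383
time_s: 9.05
tool_pos: [0.4837, -0.0486, 0.0918]
tool_rot: [0.0, 0.383, 0.924, 0.0]
force: [0.1, 0.1, -1.0]
gripper_width: 0.0383
[ 0.4837 -0.0486  0.0918] [ 0.1  0.1 -1. ]
```

View pics/w6.png

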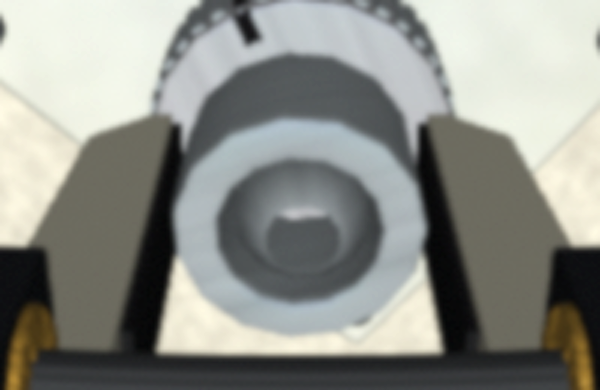

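View pics/s6.png

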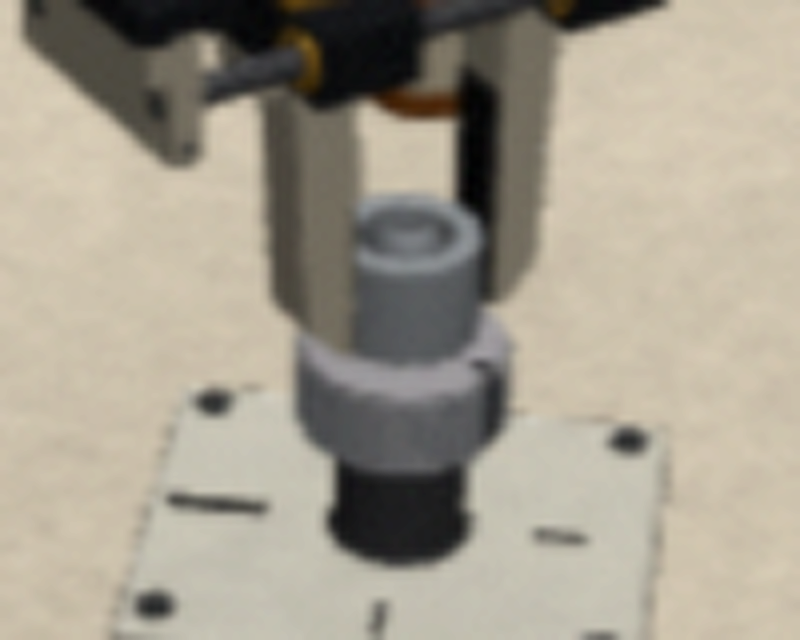

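Ring is over the shaft, about 2 mm above the nut, with no contact forces. Last bit down, then release.

```bash
python3 -m creep '{"translation":[[0,0,0.12],[0,0,0.1],[0,0,0],[0,0,0]],"angular":[[0,0,0],[0,0,0],[0,0,0],[0,0,0]],"hand":[0.8,0.8,0.8,0.8]}'
python3 -m creep '{"translation":[[0,0,0],[0,0,0],[0,0,0],[0,0,0],[0,0,0]],"angular":[[0,0,0],[0,0,0],[0,0,0],[0,0,0],[0,0,0]],"hand":[0.45,0.2,0.1,0.1,0.1]}'
python3 -m creep '{"translation":[[0,0,-1],[0,0,-1.5],[0,0,0],[0,0,0]],"angular":[[0,0,0],[0,0,0],[0,0,0],[0,0,0]],"hand":[0.1,0.1,0.1,0.1]}'
python3 - <<'E'
from h import *
P=[]
for i in range(4): s=sense();w=capture("wrist"); P.append(s["tool_pos"])
d=capture("side"); print(np.mean(P,0).round(4),s["joints"].round(3),s["force"].round(1))
im=w["color"][200:370,185:445,::-1]; cv2.imwrite("pics/w7.png",cv2.convertScaleAbs(cv2.resize(im,None,fx=3,fy=3,interpolation=cv2.INTER_CUBIC),alpha=1.3))
crop(d,362,250,50,40,8,"s7.png")
E
```

```text
time_s: 9.55
tool_pos: [0.4836, -0.0485, 0.0895]
tool_rot: [0.0, 0.383, 0.924, -0.0]
force: [-0.4, 0.2, -0.5]
gripper_width: 0.0384
time_s: 10.05
tool_pos: [0.4836, -0.0486, 0.0895]
tool_rot: [0.0, 0.383, 0.924, -0.0]
force: [0.3, -0.4, 0.9]
gripper_width: 0.0737
time_s: 10.45
tool_pos: [0.4839, -0.0487, 0.1149]
tool_rot: [0.001, 0.383, 0.924, 0.0]
force: [-0.3, 0.2, 0.1]
gripper_width: 0.0838
[ 0.4834 -0.0485  0.1144] [-0.33   0.263  1.849 -0.     1.031 -1.115] [-0.1 -0.2 -0.1]
```

View pics/w7.png

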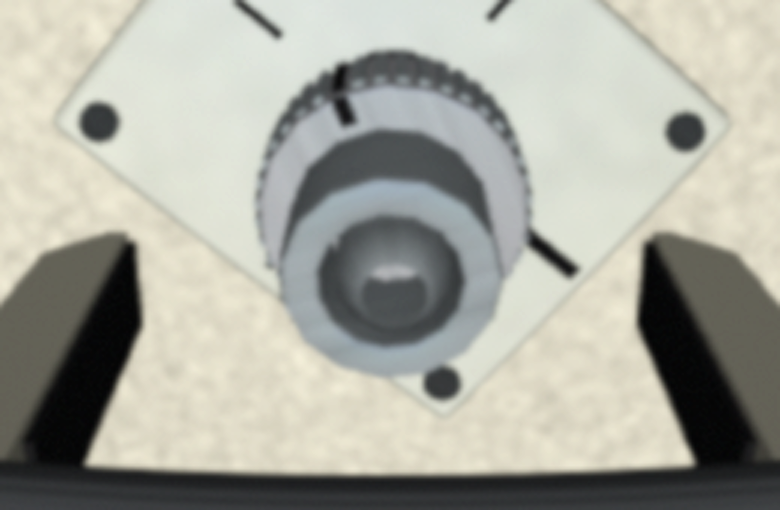

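View pics/s7.png

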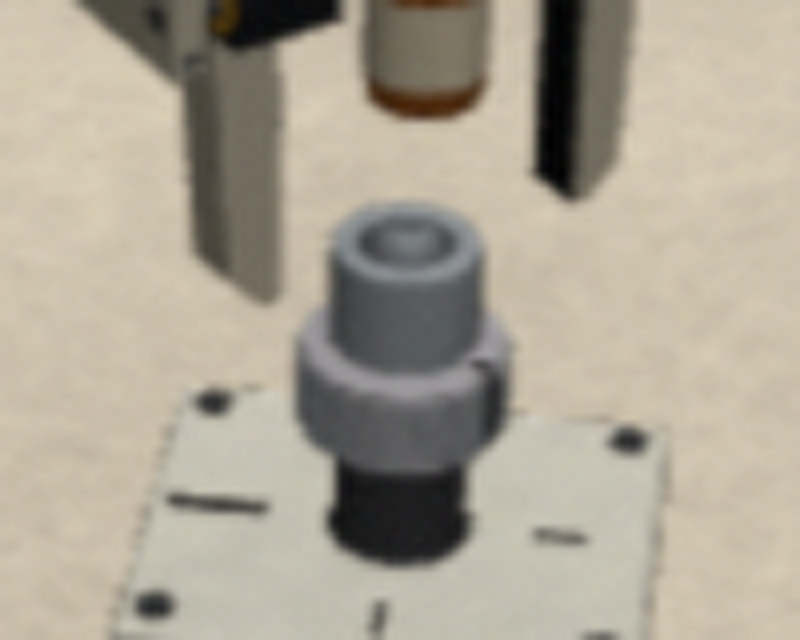

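Ring sits flat on the nut (side view: rim centred at (407,240)). Now down to the nut and grip.

```bash
python3 -m creep '{"translation":[[0,0,1.2],[0,0,1.5],[0,0,1.5],[0,0,1],[0,0,0.55]],"angular":[[0,0,0],[0,0,0],[0,0,0],[0,0,0],[0,0,0]],"hand":[0.1,0.1,0.1,0.1,0.1]}' 20
python3 -m creep '{"translation":[[0,0,0],[0,0,0],[0,0,0],[0,0,0],[0,0,0]],"angular":[[0,0,0],[0,0,0],[0,0,0],[0,0,0],[0,0,0]],"hand":[0.3,0.5,0.7,0.7,0.7]}' 20
python3 - <<'E'
from h import *
s=sense();w=capture("wrist");print(s["tool_pos"].round(4),s["force"].round(1),s["wrist_torque"].round(2),s["gripper_width"])
im=w["color"][200:370,185:445,::-1]; cv2.imwrite("pics/w8.png",cv2.convertScaleAbs(cv2.resize(im,None,fx=3,fy=3,interpolation=cv2.INTER_CUBIC),alpha=1.3))
E
```

```text
time_s: 11.2
tool_pos: [0.4827, -0.0483, 0.0554]
tool_rot: [-0.001, 0.383, 0.924, -0.0]
force: [0.4, -0.2, -0.3]
gripper_width: 0.0836
time_s: 11.7
tool_pos: [0.4842, -0.0484, 0.0575]
tool_rot: [0.001, 0.383, 0.924, 0.0]
force: [0.3, 1.1, 1.5]
gripper_width: 0.0514
[ 0.4842 -0.0484  0.0575] [0.3 1.1 1.5] [ 0.06 -0.12 -0.01] 0.05140447845335279
```

View pics/w8.png

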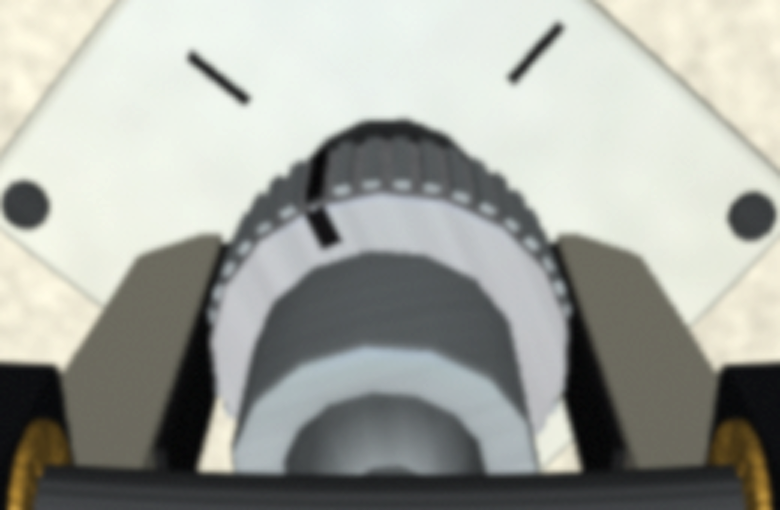

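Nut gripped; its mark is at (322,225) in the crop. Start turning clockwise.

```bash
python3 -m creep '{"translation":[[0,0,0.005],[0,0,0.012],[0,0,0.012],[0,0,0.012],[0,0,0.012]],"angular":[[0,0,0.7],[0,0,1.4],[0,0,1.4],[0,0,1.4],[0,0,1.4]],"hand":[0.7,0.7,0.7,0.7,0.7]}' 25
python3 - <<'E'
from h import *
s=sense();w=capture("wrist");print(s["tool_pos"].round(4),s["force"].round(1),s["wrist_torque"].round(2),s["gripper_width"],s["joints"].round(3))
im=w["color"][200:370,185:445,::-1]; cv2.imwrite("pics/w9.png",cv2.convertScaleAbs(cv2.resize(im,None,fx=3,fy=3,interpolation=cv2.INTER_CUBIC),alpha=1.3))
E
```

```text
time_s: 12.25
tool_pos: [0.4837, -0.0487, 0.0569]
tool_rot: [0.0, 0.621, 0.784, -0.0]
force: [-1.2, -0.3, 2.8]
gripper_width: 0.0514
[ 0.4837 -0.0487  0.0569] [-1.2 -0.3  2.8] [-0.05  0.24  0.07] 0.05141557991518752 [-0.33   0.344  1.908 -0.     0.889 -0.56 ]
```

View pics/w9.png

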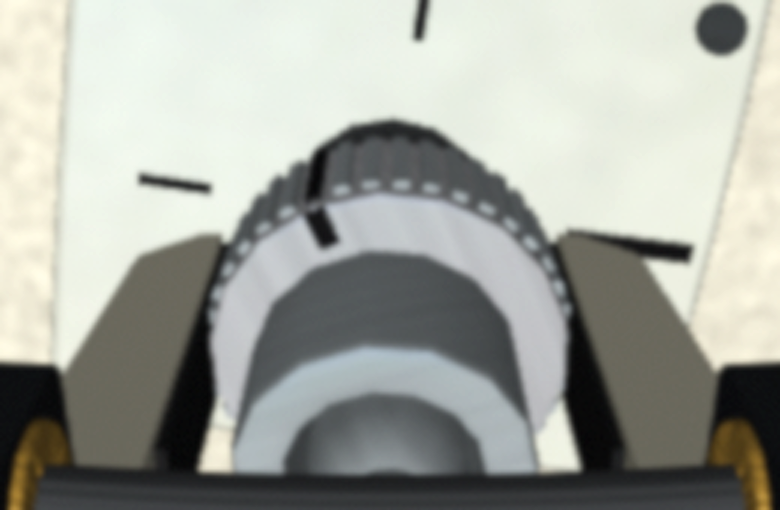

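```bash
for i in 1; do :; done
python3 -m creep '{"translation":[[0,0,0.012],[0,0,0.012],[0,0,0.012],[0,0,0.012],[0,0,0.012]],"angular":[[0,0,1.4],[0,0,1.4],[0,0,1.4],[0,0,1.4],[0,0,1.4]],"hand":[0.7,0.7,0.7,0.7,0.7]}'
python3 -m creep '{"translation":[[0,0,0.012],[0,0,0.012],[0,0,0.012],[0,0,0.012],[0,0,0.012]],"angular":[[0,0,1.4],[0,0,1.4],[0,0,1.4],[0,0,1.4],[0,0,1.4]],"hand":[0.7,0.7,0.7,0.7,0.7]}'
python3 -m creep '{"translation":[[0,0,0.012],[0,0,0.012],[0,0,0.012],[0,0,0.012],[0,0,0.012]],"angular":[[0,0,1.4],[0,0,1.4],[0,0,1.4],[0,0,1.4],[0,0,0.7]],"hand":[0.7,0.7,0.7,0.7,0.7]}'
python3 - <<'E'
from h import *
s=sense();w=capture("wrist");print(s["tool_pos"].round(4),s["force"].round(1),s["wrist_torque"].round(2),s["gripper_width"],s["joints"].round(3))
im=w["color"][150:370,185:445,::-1]; cv2.imwrite("pics/w10.png",cv2.convertScaleAbs(cv2.resize(im,None,fx=2.7,fy=2.7,interpolation=cv2.INTER_CUBIC),alpha=1.3))
E
```

```text
time_s: 12.8
tool_pos: [0.4831, -0.0486, 0.0563]
tool_rot: [-0.0, 0.827, 0.562, -0.0]
force: [-3.5, -0.8, 5.8]
gripper_width: 0.0518
time_s: 13.3
tool_pos: [0.4827, -0.0482, 0.0557]
tool_rot: [-0.0, 0.958, 0.287, -0.001]
force: [-3.9, 0.1, 7.0]
gripper_width: 0.0516
time_s: 13.8
tool_pos: [0.4825, -0.0478, 0.0551]
tool_rot: [-0.001, 1.0, 0.017, -0.001]
force: [-4.7, 3.0, 10.1]
gripper_width: 0.0516
[ 0.4825 -0.0478  0.0551] [-4.7  3.  10.1] [0.55 0.84 0.1 ] 0.0515684462966887 [-3.300e-01  3.460e-01  1.911e+00  1.000e-03  8.870e-01  1.208e+00]
```

View pics/w10.png

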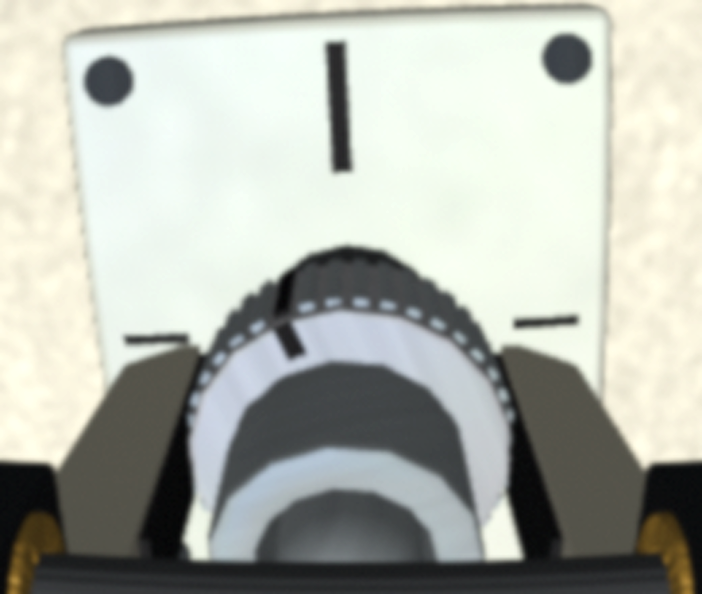

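Still turning without slip; upward push of 10 N has built up, so I stop adding descent and approach the stop slowly.

```bash
python3 -m creep '{"translation":[[0,0,0],[0,0,0],[0,0,0]],"angular":[[0,0,1],[0,0,1],[0,0,1]],"hand":[0.7,0.7,0.7]}'
python3 -c "
from h import *
s=sense();print(s['force'].round(1),s['wrist_torque'].round(2),s['joints'].round(3)[5])"
python3 -m creep '{"translation":[[0,0,0],[0,0,0],[0,0,0]],"angular":[[0,0,0.4],[0,0,0.4],[0,0,0.4]],"hand":[0.7,0.7,0.7]}'
python3 -c "
from h import *
s=sense();print(s['force'].round(1),s['wrist_torque'].round(2),s['joints'].round(3)[5])"
python3 -m creep '{"translation":[[0,0,0],[0,0,0],[0,0,0]],"angular":[[0,0,0.4],[0,0,0.4],[0,0,0.4]],"hand":[0.7,0.7,0.7]}'
python3 - <<'E'
from h import *
s=sense();w=capture("wrist");print(s["tool_pos"].round(4),s["force"].round(1),s["wrist_torque"].round(2),s["gripper_width"],s["joints"].round(3),s["joint_efforts"].round(2))
im=w["color"][150:370,185:445,::-1]; cv2.imwrite("pics/w11.png",cv2.convertScaleAbs(cv2.resize(im,None,fx=2.7,fy=2.7,interpolation=cv2.INTER_CUBIC),alpha=1.3))
E
```

```text
time_s: 14.15
tool_pos: [0.4825, -0.0475, 0.055]
tool_rot: [-0.001, 0.993, -0.114, -0.001]
force: [-3.0, 4.8, 5.7]
gripper_width: 0.0516
[-3.   4.8  5.7] [0.81 0.62 0.1 ] 1.469
time_s: 14.45
tool_pos: [0.4826, -0.0474, 0.0549]
tool_rot: [-0.001, 0.986, -0.165, -0.001]
force: [-3.2, 5.2, 5.8]
gripper_width: 0.0517
[-3.2  5.2  5.8] [0.86 0.65 0.18] 1.571
time_s: 14.75
tool_pos: [0.484, -0.048, 0.055]
tool_rot: [-0.0, 0.977, -0.215, 0.001]
force: [2.9, 3.0, 0.9]
gripper_width: 0.0515
[ 0.484 -0.048  0.055] [2.9 3.  0.9] [ 0.5  -0.19  0.79] 0.051516853966136575 [-3.290e-01  3.470e-01  1.910e+00  1.000e-03  8.840e-01  1.675e+00] [ -2.44 -40.35 -19.62  -0.46   0.45   0.32]
```

View pics/w11.png

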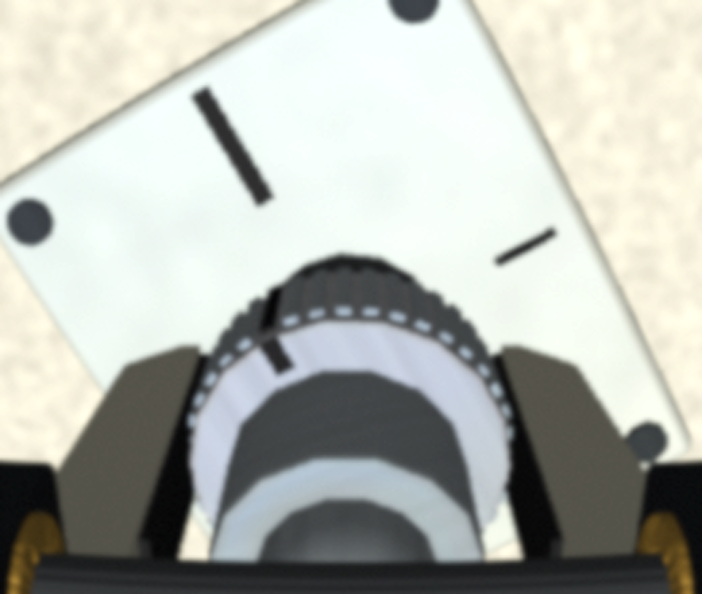

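Torque jumped from 0.18 to 0.79 N·m and the mark crept back slightly in the jaws: that is the stop. One more small push, then measure the mark angle.

```bash
python3 -m creep '{"translation":[[0,0,0],[0,0,0],[0,0,0],[0,0,0]],"angular":[[0,0,0.3],[0,0,0.3],[0,0,0],[0,0,0]],"hand":[0.7,0.7,0.7,0.7]}'
cat > mark.py <<'E'
from h import *
def mark(z=.068,name=None):
    s=sense();w=capture("wrist"); print(s["tool_pos"].round(4),s["force"].round(1),s["wrist_torque"].round(2),s["gripper_width"].round(4),s["joints"].round(3))
    if name:
        im=w["color"][150:370,185:445,::-1]; cv2.imwrite("pics/"+name,cv2.convertScaleAbs(cv2.resize(im,None,fx=2.7,fy=2.7,interpolation=cv2.INTER_CUBIC),alpha=1.3))
    g=cv2.cvtColor(w["color"],cv2.COLOR_RGB2GRAY)
    c=rot(s["tool_rot"]).apply([0,0,0])+s["tool_pos"]
    # sample an annulus on nut's top face, r 20..25 mm, for darkness; angle in tool frame
    T=rot(s["tool_rot"]); best=[]
    for a in np.radians(np.arange(-60,60,1)):
        v=[]
        for r in (.021,.0225,.024):
            d=T.apply([r*np.cos(a),r*np.sin(a),0]); u=wproj(w,s,[c[0]+d[0],c[1]+d[1],z]); v.append(cv2.getRectSubPix(g,(1,1),u)[0,0])
        best.append(np.mean(v))
    b=np.array(best,float); wt=np.clip(0.75*np.median(b)-b,0,None); 
    a=np.radians((np.arange(-60,60)*wt).sum()/wt.sum()); d=T.apply([np.cos(a),np.sin(a),0])
    ang=np.degrees(np.arctan2(d[1],d[0])); print("tool angle",np.degrees(a),"world",ang,"turn rad",np.radians(ang-4.6))
E
python3 -c "
from mark import *
mark(.068,'w12.png')"
```

```text
time_s: 15.2
tool_pos: [0.4838, -0.0479, 0.0549]
tool_rot: [-0.0, 0.97, -0.242, 0.0]
force: [0.5, 5.7, 3.9]
gripper_width: 0.0516Traceback (most recent call last):
  File "<string>", line 3, in <module>
    mark(.068,'w12.png')
    ~~~~^^^^^^^^^^^^^^^^
  File "mark.py", line 3, in mark
    s=sense();w=capture("wrist"); print(s["tool_pos"].round(4),s["force"].round(1),s["wrist_torque"].round(2),s["gripper_width"].round(4),s["joints"].round(3))
                                                                                                              ^^^^^^^^^^^^^^^^^^^^^^^^
AttributeError: 'float' object has no attribute 'round'
```

```bash
sed -i 's/s\["gripper_width"\].round(4)/s["gripper_width"]/' mark.py
python3 -c "
from mark import *
mark(.068,'w12.png')"
```

```text
[ 0.4838 -0.048   0.0549] [1.5 5.4 3.4] [0.95 0.   0.56] 0.05160320314425844 [-3.290e-01  3.470e-01  1.910e+00  1.000e-03  8.840e-01  1.729e+00]
tool angle -35.28891910265126 world 7.314954481988567 turn rad 0.04738489475247758
```

View pics/w12.png

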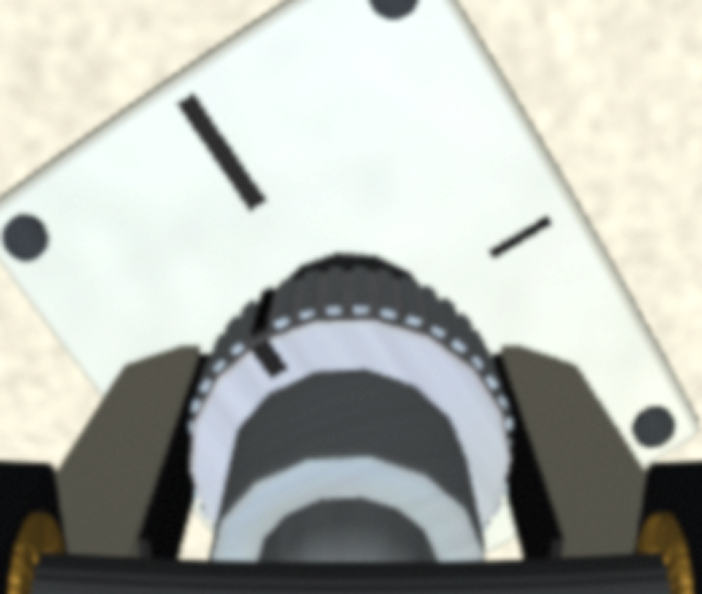

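The mark sits over the long line (≈0.05 rad, within measuring error) and the jaws slip at 0.56–0.79 N·m, so it's bottomed. Backing off 90°.

```bash
python3 -m creep '{"translation":[[0,0,0],[0,0,-0.01],[0,0,-0.012],[0,0,-0.012],[0,0,-0.012]],"angular":[[0,0,-0.7],[0,0,-1.2],[0,0,-1.4],[0,0,-1.4],[0,0,-1.4]],"hand":[0.7,0.7,0.7,0.7,0.7]}'
python3 -m creep '{"translation":[[0,0,-0.012],[0,0,-0.012],[0,0,-0.012],[0,0,-0.012],[0,0,-0.012]],"angular":[[0,0,-1.4],[0,0,-1.4],[0,0,-1.4],[0,0,-1.4],[0,0,-1.4]],"hand":[0.7,0.7,0.7,0.7,0.7]}'
python3 -m creep '{"translation":[[0,0,-0.012],[0,0,-0.012],[0,0,-0.01],[0,0,-0.005],[0,0,0]],"angular":[[0,0,-1.4],[0,0,-1.4],[0,0,-1.2],[0,0,-0.7],[0,0,0]],"hand":[0.7,0.7,0.7,0.7,0.7]}'
python3 -m creep '{"translation":[[0,0,0],[0,0,0]],"angular":[[0,0,0],[0,0,0]],"hand":[0.7,0.7]}'
python3 -c "
from mark import *
mark(.0695,'w13.png')
d=capture('side'); crop(d,362,250,50,40,8,'s13.png')"
```

```text
time_s: 15.8
tool_pos: [0.4838, -0.0478, 0.0554]
tool_rot: [-0.001, 1.0, 0.024, 0.0]
force: [1.0, 5.7, 4.0]
gripper_width: 0.0515
time_s: 16.3
tool_pos: [0.4838, -0.0476, 0.056]
tool_rot: [-0.001, 0.946, 0.323, 0.001]
force: [0.9, 7.0, 4.6]
gripper_width: 0.0517
time_s: 16.8
tool_pos: [0.4837, -0.0475, 0.0564]
tool_rot: [-0.001, 0.861, 0.508, 0.001]
force: [0.8, 7.9, 5.0]
gripper_width: 0.0517
time_s: 17.0
tool_pos: [0.4836, -0.0475, 0.0564]
tool_rot: [-0.001, 0.862, 0.507, 0.001]
force: [0.7, 6.5, 5.6]
gripper_width: 0.0512
[ 0.4836 -0.0475  0.0564] [0.7 6.5 5.6] [ 1.24 -0.03  0.1 ] 0.05120148413122157 [-0.329  0.345  1.909  0.002  0.888  0.176]
tool angle -34.53623997209627 world 95.48001895802713 turn rad 1.58615555509244
```

View pics/w13.png

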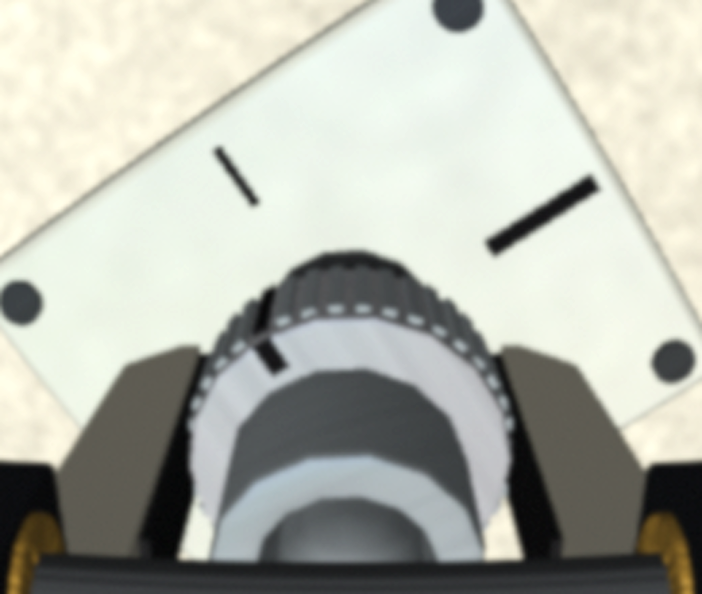

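View pics/s13.png

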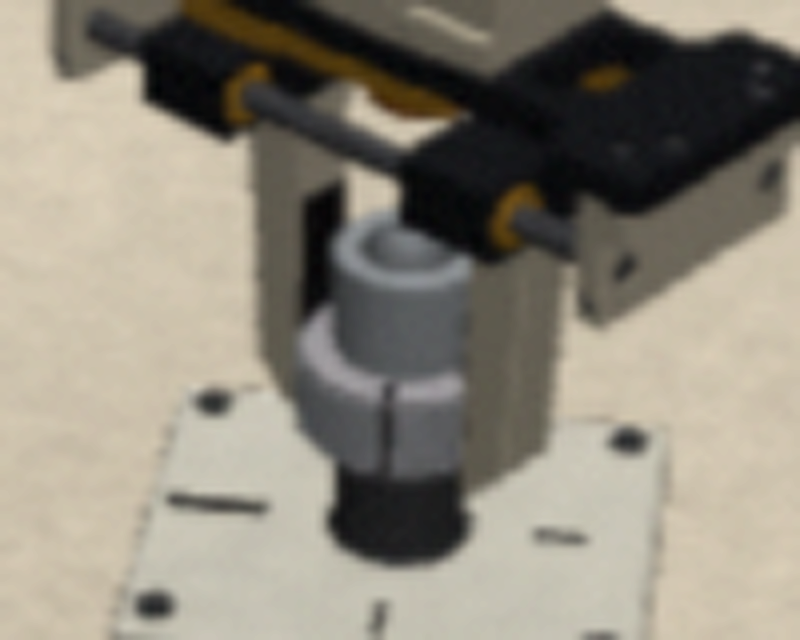

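Mark is at 1.59 rad and lined up with the +y line in the side view ((388,425) above (378,615)). The ring is level on the nut and clear of the fingers, and the bystanders were never approached. Handing in.

```bash
python3 -c "
from h import *
s=sense(); print(s['joint_vel'].round(4),s['gripper_width'],s['time_s']); t=capture('top'); cv2.imwrite('pics/t14.png',t['color'][:,:,::-1]); print(sign_off())"
```

```text
[-0.0015  0.0019 -0.001  -0.0004  0.0004  0.0003] 0.05129478752459782 17.1
the job is handed in; nothing more can be done
None
```

View pics/t14.png

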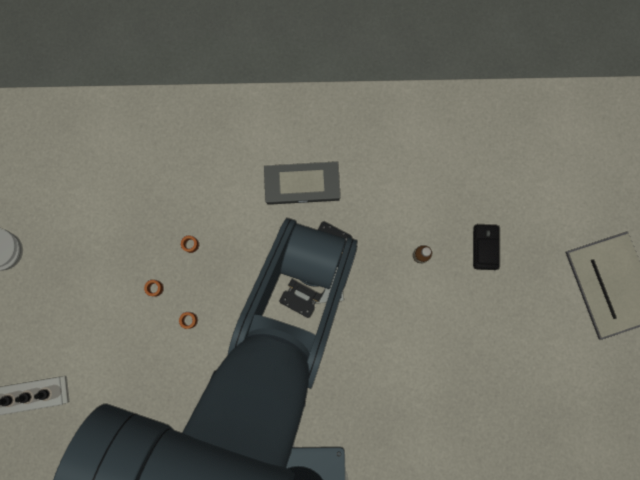

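The job is handed in at 17.1 s. I put the ring over the post onto the nut and released it. I then screwed the nut down to its stop, backed it off a quarter turn, and finished still gripping it with the grip force set to 25 N.

- **Stop:** the turning torque jumped from 0.18 to 0.79 N·m and the jaws slipped slightly on the nut, so it had bottomed out. The mark read about 0.05 rad from the long line there. That is within the measuring error but not exactly 0.
- **Final position:** the mark reads 1.59 rad (target 1.571) and lines up with the +y line. The arm was still, and the jaw opening was 51 mm, closed on the nut.
- **Ring:** it looks level and seated on the nut, and the fingers are clear of it. I judged this from the wrist and side images only.
- **Side force:** about 8.6 N remained on the tool at the end, mostly sideways, because the jaws were slightly off the nut's axis.
- **Bystanders:** in the final top view the bottle, slide box, mouse and orange rings are where they started.

No check failed. `sign_off()` gave no verdict.

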